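# Turn the covered tin over onto its draining tray

## Task

The tin holds washed walnuts, and the draining tray lies over it upside down like a cap. Turn the two over together so that the tray ends up underneath, flat in the middle of the ribbed draining mat, with the tin mouth-down in it and all the walnuts between them. Keep the two together all the way, lower them gently instead of letting them topple, spill no walnut, and leave the other things on the table where they are.

Things in the scene. Friction and masses are not known exactly. Their poses are not given: they have to be found in the camera images.
- tin: Open steel tin, 140 (x) x 110 (y) x 56 mm outside, 3 mm walls, about 0.3 kg, mouth up at the start. Origin: centre of its underside; z points from its closed bottom to its mouth (down when finished); y points level to the side with its handle; x is the level axis to tip the pair about, over the side away from the handles (-y).
- tray: Perforated aluminium tray, 150 (x) x 120 (y) x 39 mm outside, 3 mm thick, 0.35 kg; starts upside down over the tin as a loose cap (2 mm play), the pair 59 mm high. Origin: centre of its rim plane (20 mm above the tin's); z from open side to floor (up at first); axes as the tin's. The upper piece rides freely: lifted alone it parts. Tipped on its side, handles up, the pair stands by itself.
- tin_bar (a point): Middle of the tin's grip bar: round, 8 mm thick, 42 mm long, along the tin's x, at (42, 107, 38) mm in the tin's frame; it can turn between the fingers. It stands like a goal on a flat steel ledge (50 mm wide, top 6 mm above the tin's underside) that juts out to y = 143 mm: once the pair is tipped well past its side, the ledge comes over the bar and gets in the way of a gripper there. Axes as the tin's.
- tray_bar (a point): Middle of the grip bar of the tray's wire handle, the same bar, at (-42, 107, 11) mm in the tray's frame: 47 mm outside its wall, 31 mm above the table at the start and 28 mm when the tray lies floor down. It is beside the tin's handle, on the same side, 84 mm from it along x.
- tray_mid (a point): Centre of the tray (half-way between its rim and floor, 18 mm along its z from its origin).
- mat_mid (a point): Centre of the dark ribbed draining mat, a flat 1 mm rectangle, 270 (x) x 250 (y) mm, fixed on the table on the -y side of the pair, 145 to 205 mm from the tin's origin. Tipped over twice without slip the pair moves about 175 mm; it can then be slid by a handle.
- nut0_center (a point): Centre of walnut 1 of five, a loose brown ball of 28 mm in the tin, hidden under the tray at the start.
- nut1_center (a point): Centre of walnut 2 of five, a loose brown ball of 28 mm in the tin, hidden under the tray at the start.
- nut2_center (a point): Centre of walnut 3 of five, a loose brown ball of 28 mm in the tin, hidden under the tray at the start.
- nut3_center (a point): Centre of walnut 4 of five, a loose brown ball of 28 mm in the tin, hidden under the tray at the start.
- nut4_center (a point): Centre of walnut 5 of five, a loose brown ball of 28 mm in the tin, hidden under the tray at the start.
- lunch: Bystander: grey insulated lunch tin, upright, 90 mm across, 150 mm tall. Origin: centre of its underside.
- tumbler: Bystander: steel tumbler, 72 mm across, 90 mm tall. Origin: centre of its underside.
- bowl: Bystander: small steel bowl, 120 mm across. Origin: centre of its underside.
- jar: Bystander: glass jar, 70 mm across, 110 mm tall. Origin: centre of its underside.
- spatula: Bystander: spatula lying down, 280 mm long. Origin: at its underside, on its length.
- sponge: Bystander: scouring sponge, 100 x 65 x 30 mm. Origin: centre of its underside.
There are look-alikes about, which are no part of the job. What is shaped like the tin but purple or red is not meant.

How it is judged:
At the end, for the whole second after the job is handed in: Tray floor-down, flat on the table, centre within 50 mm of the mat's centre along each side of the mat; tin mouth-down and seated in it, centred to 12 mm; both level to 5 degrees and at rest; all five walnuts within 100 mm of the tray's centre (angle between each of tin, tray's own z axis and vertical above 3.05 rad and x of tray_mid in the frame of mat_mid between -0.05 and 0.05 m and y of tray_mid in the frame of mat_mid between -0.05 and 0.05 m and height (world z) of tray below 0.044 m and height (world z) of tin below 0.064 m and horizontal distance between tin and tray below 0.012 m and linear speed of each of tin, tray below 0.03 m/s and angular speed of tin below 0.3 rad/s and distance between each of nut0_center, nut1_center, nut2_center, nut3_center, nut4_center and tray_mid below 0.1 m); the robot touches nothing.
It fails at once if The tray and the tin part: the tray slides off the tin by more than about 20 mm along their depth or shifts 30 mm sideways (z of tray in the frame of tin above 0.042 m or x of tray in the frame of tin above 0.03 m or x of tray in the frame of tin below -0.03 m or y of tray in the frame of tin above 0.03 m or y of tray in the frame of tin below -0.03 m).
It fails at once if The pair topples or is dropped: the tin or the tray turns faster than 6 rad/s (angular speed of any of tin, tray above 6 rad/s).
It fails at once if A walnut gets out (more than 120 mm from the tray's centre) (distance between any of nut0_center, nut1_center, nut2_center, nut3_center, nut4_center and tray_mid above 0.12 m).
It fails at once if Another thing on the table is moved by more than 30 mm (distance of any of lunch, tumbler, bowl, jar, spatula, sponge from where it was at the start of the episode above 0.03 m).
It also fails if it takes over 51 s, if anything falls off the work surface, if the arm or the gripper's body presses on something with over 40 N, if the wrist force passes 120 N, or if a joint passes its speed limit or range.

## Robot

A 7-joint arm with a two-finger parallel gripper is mounted at the origin on the work surface. World frame = base frame: x ahead of the robot, y to its left, z up, the work surface at z = 0. Lengths are in m, angles in rad, forces in N, time in s.
With the tool pointing down it reaches from about 0.425 to 0.875 m from the base axis. Payload 4.7 kg.
Tool frame: the origin (TCP) lies midway between the tips of the shut fingers; the grasp point (between the pads) lies behind it (hold_point_z is the y of the grasp point in the tool frame, in m); y points along the fingers, x is the direction in which the jaws open and shut, and the axes are right-handed (so a half turn about y gives the same grasp; the last joint's range is limited). The gripper opens to 85 mm and grips with 20 to 120 N. Pads are 22 mm wide; open, the fingers measure 114 mm over their backs; the gripper's body (76 mm by 85 mm) begins 54 mm behind the grasp point. The pads swing forward as they close: fully open they stand 13 mm farther back than shut.
Start: joints at [-1.093, 0.321, -0.07, 1.45, 0.023, 1.371, -0.057], TCP at [0.291, 0.581, 0.231] pointing down, gripper open.
Joint ranges: [-2.86, 2.86], [-0.3, 2.09], [-1.38, 1.24], [0.06, 2.45], [-1.56, 4.7], [0.09, 2.05], [-2.69, 2.69]. Speed limits (rad/s): [2.57, 2.57, 3.14, 3.14, 3.14, 3.14, 3.14].

## Interface

Orientations are given as [roll, pitch, yaw] about the fixed x, y, z axes, in that order (R = Rz(yaw) Ry(pitch) Rx(roll)).
In Python, from station import * gives the robot as it stands. The module is installed in compiled form; this text tells all that it offers.
- The arm moves only by the tool carry_out, never from a script. Its argument "deltas" is a list of rows, each an object with "claw": the opening, from 0 (shut) to 1 (fully open); "translation": the shift along the tool's x, y, z in cm, a list of three; "yaw": the turn about the tool's y in degrees. A call has 1 to 20 rows; each row shifts and turns the commanded pose from where the row before left it, along the tool's axes as they then stand; what a row does not reach is not made up. A row lasts 1/10 s, in which the tool goes at most 50 mm and 8.59 degrees, less where a joint would pass 70% of its speed; a pose out of reach is approached as far as the arm can. A call with a gripper value outside its range is refused whole. The fingers move at their own pace and stop on an object; "grip_force" is the grip in N (left out, the last holds). Time passes only in rows, so rows that do not move let the fingers close. It gives the time, the measured TCP pose, the force and the opening at its end, in the units of the state.
- get_state(): the state, without advancing time (a new reading comes with each control period).
- get_image(name): name is "scene" or "top"; returns the picture (384x512x3 uint8, red, green, blue); there is no depth.
- camera_model(name): a dict with "mtx" (3x3 intrinsics, pixels), "k1" (the pictures are not rectified: a ray, as slopes to the right and down, at radius r is drawn at 1 + k1 r^2 times it, then the intrinsics apply), "xyz" and "attitude" of the camera in the world. Camera axes: x right, y up, looking along -z (the intrinsics and any distortion apply to the point x, -y, -z); pixel columns grow to the right and rows downward; lengths in m; the calibration is good to about 2 mm. A picture is of the moment at which its call begins. camera_model takes no time and is no camera call.
- close_job(): hands the job in, once; it reports no verdict.
The state is a dict: "time": time; "joint_pos": joint angles; "dq": joint speeds; "tau": joint torques, N m; "eef_pos": TCP position; "tcp_rot": TCP orientation; "contact_force": force on the tool from outside, world axes, zero at the start; "torque": the same for the moment, N m; "finger_gap": finger opening in m.
Only numpy, scipy, OpenCV 4.12 (cv2) and the standard library are available. Lean on these libraries where they do the work, as an engineer would, in place of code of your own. Each camera call takes 0.05 s, during which the arm holds its last target. There are 200 camera calls.

## Working session

There is one attempt and no reset: what is moved stays moved. The work goes in short steps, Python scripts to look and compute and a tool call to move; the robot and the scene stay as the last step left them, time stands still between calls to the robot, and variables do not carry over. Pictures are saved under pics/ and viewed, about 8 in all and at most 12, crops included, and the job is handed in when it is done.

Besides the shell and the picture viewer there is one more tool, called after "Emit:" as name(argument=value, ...) on one line, values as JSON. carry_out: Moves the arm, as the interface text tells. Its arguments: {"type":"object","properties":{"deltas":{"type":"array","items":{"type":"object","properties":{"claw":{"type":"number"},"translation":{"type":"array","items":{"type":"number"}},"yaw":{"type":"number"}}}},"grip_force":{"type":"number"}},"required":["deltas"]}

```bash
mkdir -p pics; ls; python3 - <<'E'
from station import *
import cv2, numpy as np
print(get_state())
for n in("scene","top"):
    c=camera_model(n); print(n,c)
    cv2.imwrite(f"pics/{n}0.png",cv2.cvtColor(get_image(n),cv2.COLOR_RGB2BGR))
a=np.hstack([cv2.imread("pics/scene0.png"),cv2.imread("pics/top0.png")])
E
```

```text
pics
{'time': 0.0, 'joint_pos': array([-1.09289913,  0.32180704, -0.07009113,  1.4517448 ,  0.02258446,
        1.37079053, -0.05686952]), 'dq': array([-0.00099291,  0.00147878,  0.0001239 , -0.00166636,  0.0003549 ,
        0.00125449,  0.00080686]), 'tau': array([-2.31074009e-04, -4.93569589e+01, -3.81949078e-01, -3.14322782e+01,
        1.31110192e-02,  1.13851068e-02, -1.47214507e-05]), 'eef_pos': array([0.29055797, 0.58080786, 0.23019887]), 'tcp_rot': array([-1.57088107,  0.00196092,  1.10706461]), 'contact_force': array([-0.16233747, -1.19297902, -0.01771111]), 'torque': array([-0.03489694,  0.06943763, -0.03114878]), 'finger_gap': 0.08522051760949892}
scene {'mtx': array([[498.08049524,   0.        , 256.79960849],
       [  0.        , 498.08049524, 191.68057644],
       [  0.        ,   0.        ,   1.        ]]), 'k1': -0.18562666410845965, 'xyz': array([ 1.29042601, -0.11712089,  1.45292182]), 'attitude': array([0.51976159, 0.01112772, 1.40550568])}
top {'mtx': array([[395.57308658,   0.        , 261.83009461],
       [  0.        , 395.57308658, 191.09593518],
       [  0.        ,   0.        ,   1.        ]]), 'k1': 0.0387665497868135, 'xyz': array([ 0.29985105, -0.01484837,  1.22398369]), 'attitude': array([ 0.14461828,  0.01701728, -1.58368899])}
```

View pics/scene0.png

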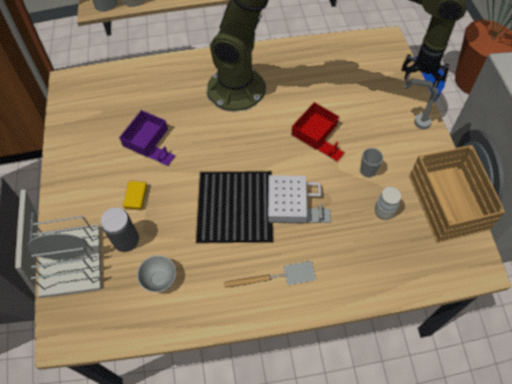

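View pics/top0.png

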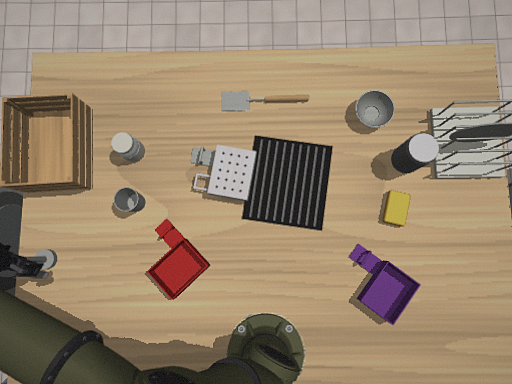

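Candidates for the pair: white perforated tray at scene (289,199) / top (232,172), with the wire handle at scene (316,189) and the ledge handle at (320,214). The red tin (317,125) and purple tin (147,135) are look-alikes. I choose the white/steel pair next to the mat (235,206). Next I measure it and check it in one close crop.

```bash
cat > h.py <<'E'
import numpy as np, cv2
from scipy.spatial.transform import Rotation as R
from station import *
def ray(n,uv):
    c=camera_model(n); K=c["mtx"]; d=(np.array(uv,float)-K[:2,2])/K[0,0]
    s=d.copy()
    for _ in range(20): s=d/(1+c["k1"]*(s@s))
    return c["xyz"],R.from_euler("xyz",c["attitude"]).as_matrix()@np.array([s[0],-s[1],-1])
def onz(n,uv,z):
    o,v=ray(n,uv); return (o+v*(z-o[2])/v[2])[:2]
def proj(n,p):
    c=camera_model(n); q=R.from_euler("xyz",c["attitude"]).as_matrix().T@(np.array(p,float)-c["xyz"])
    s=np.array([q[0],-q[1]])/-q[2]; return c["mtx"][:2,2]+c["mtx"][0,0]*s*(1+c["k1"]*(s@s))
def blob(n,mask,near,z):
    "min-area rectangle of the mask's component nearest a pixel, corners cast onto z"
    m=cv2.morphologyEx(mask.astype(np.uint8),cv2.MORPH_CLOSE,np.ones((9,9)))
    m=cv2.morphologyEx(m,cv2.MORPH_OPEN,np.ones((9,9)))
    cs,_=cv2.findContours(m,cv2.RETR_EXTERNAL,cv2.CHAIN_APPROX_NONE)
    c=max((c for c in cs if cv2.pointPolygonTest(c,near,True)>-8),key=cv2.contourArea)
    P=np.array([onz(n,p,z) for p in c[:,0]])
    r=cv2.minAreaRect((P*1000).astype(np.float32)); return r,P
E
python3 - <<'E'
from h import *
import station; print([d for d in dir(station) if d[0]!='_'])
st=get_state(); print([k for k in st])
for n,pt,pm in (("scene",(289,199),(235,206)),("top",(232,172),(288,183))):
    im=cv2.imread(f"pics/{n}0.png"); hsv=cv2.cvtColor(im,cv2.COLOR_BGR2HSV)
    r,_=blob(n,(hsv[...,1]<40)&(hsv[...,2]>140),pt,.059); print(n,"tray",r)
    r,_=blob(n,(hsv[...,2]<70),pm,.001); print(n,"mat",r)
a=cv2.imread("pics/scene0.png")[160:250,190:340]; b=cv2.imread("pics/top0.png")[125:235,180:340]
f=lambda i:cv2.resize(i,(780,int(780*i.shape[0]/i.shape[1])*1),interpolation=cv2.INTER_CUBIC)
g=np.vstack([cv2.resize(a,(480,288),interpolation=cv2.INTER_CUBIC),cv2.resize(b,(480,330)[:2],interpolation=cv2.INTER_CUBIC)])
cv2.imwrite("pics/crop0.png",g[:600])
E
```

```text
['IKError', 'camera_model', 'close_job', 'get_image', 'get_state', 'hold_point_z']
['time', 'joint_pos', 'dq', 'tau', 'eef_pos', 'tcp_rot', 'contact_force', 'torque', 'finger_gap']
scene tray ((535.9839477539062, 116.79998779296875), (166.5924072265625, 147.34413146972656), 80.12924194335938)
scene mat ((507.382568359375, -76.73963928222656), (243.22303771972656, 263.56317138671875), 80.72866821289062)
top tray ((537.050537109375, 127.09884643554688), (189.7977294921875, 149.91761779785156), 79.13414001464844)
top mat ((508.225830078125, -68.30105590820312), (263.5011291503906, 267.09149169921875), 80.93205261230469)
```

View pics/crop0.png

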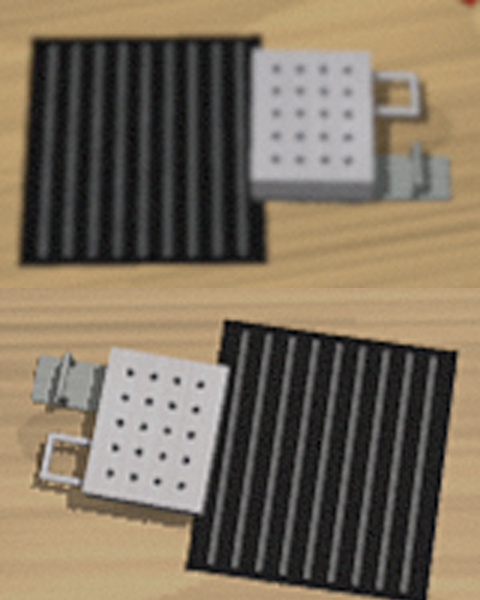

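Confirmed: it is the white perforated tray with the wire handle, with the grey steel ledge and goal bar beside it, and both handles point away from the mat. I'll compute the poses from the corner pixels.

```bash
python3 - <<'E'
from h import *
print("hold",hold_point_z)
S=lambda p:(p[0]/3.2+190-.3,p[1]/3.2+160-.3); T=lambda p:(p[0]/3+180-.3,(p[1]-288)/3+125-.3)
tr={"scene":[S(p) for p in((252,50),(372,53),(374,181),(250,181))],"top":[T(p) for p in((228,367),(110,347),(84,493),(204,512))]}
mt={"scene":[S(p) for p in((33,38),(260,38),(266,263),(20,265))],"top":[T(p) for p in((427,600),(186,568),(224,320),(457,350))]}
bars={"scene":(S((417,166)),S((417,95))),"top":(T((66,378)),T((46,457)))}
for n in tr:
    for nm,d,z in(("tray",tr,.059),("mat",mt,.001)):
        P=np.array([onz(n,p,z) for p in d[n]])*1000
        r=cv2.minAreaRect(P.astype(np.float32)); print(n,nm,P.mean(0).round(1),r, P.round().tolist())
    print(n,"tinbar",onz(n,bars[n][0],.038)*1000,"traybar",onz(n,bars[n][1],.031)*1000)
E
```

```text
hold -0.0187
scene tray [531.9  92.7] ((532.1591796875, 93.04535675048828), (123.25859069824219, 150.7930145263672), 79.1224365234375) [[446.0, 47.0], [471.0, 168.0], [615.0, 138.0], [595.0, 18.0]]
scene mat [507.9 -76.7] ((507.0813903808594, -76.39488220214844), (245.25257873535156, 267.2323913574219), 80.9211654663086) [[356.0, -176.0], [398.0, 65.0], [658.0, 24.0], [619.0, -219.0]]
scene tinbar [596.22136501 188.14774157] traybar [512.2324968  208.31794237]
top tray [529.9  91.9] ((530.3258056640625, 91.9175033569336), (121.16598510742188, 151.017578125), 80.20431518554688) [[592.0, 20.0], [615.0, 139.0], [466.0, 164.0], [446.0, 45.0]]
top mat [508.2 -76.9] ((507.9524841308594, -76.59530639648438), (249.38983154296875, 267.332763671875), 81.20246887207031) [[359.0, -180.0], [395.0, 67.0], [658.0, 25.0], [621.0, -220.0]]
top tinbar [588.80036872 186.59657829] traybar [508.17435101 207.54204733]
```

Tin origin is about (531,92) mm with heading 80°, and both views agree on the bars to a few mm. The mat centre is (508,-77), which is 170 mm along -y and 7 mm along x from the pair, so two tips should land on it. Now I go above the tin bar at (591,190).

Emit:
carry_out(deltas=[{"claw": 0.45, "translation": [0, 0, 0], "yaw": -8.3}, {"claw": 0.45, "translation": [0, 0, 0], "yaw": -8.3}, {"claw": 0.45, "translation": [-2.1, 0, -2.3]}, {"claw": 0.45, "translation": [-2.1, 0, -2.3]}, {"claw": 0.45, "translation": [-2.1, 0, -2.3]}, {"claw": 0.45, "translation": [-2.1, 0, -2.3]}, {"claw": 0.45, "translation": [-2.1, 0, -2.3]}, {"claw": 0.45, "translation": [-2.1, 0, -2.3]}, {"claw": 0.45, "translation": [-2.1, 0, -2.3]}, {"claw": 0.45, "translation": [-2.1, 0, -2.3]}, {"claw": 0.45, "translation": [-2.1, 0, -2.3]}, {"claw": 0.45, "translation": [-2.1, 0, -2.3]}, {"claw": 0.45, "translation": [-2.1, 0, -2.3]}, {"claw": 0.45, "translation": [-2.1, 0, -2.3]}, {"claw": 0.45, "translation": [-2.1, 0, -2.3]}, {"claw": 0.45, "translation": [-2.1, 0, -2.3]}, {"claw": 0.45, "translation": [-2.1, 0, -2.3]}, {"claw": 0.45, "translation": [0, 0, 0]}], grip_force=40)

```text
schema error: expected keys claw, translation, yaw
```

Emit:
carry_out(deltas=[{"claw": 0.45, "translation": [0, 0, 0], "yaw": -8.3}, {"claw": 0.45, "translation": [0, 0, 0], "yaw": -8.3}, {"claw": 0.45, "translation": [-2.1, 0, -2.3], "yaw": 0}, {"claw": 0.45, "translation": [-2.1, 0, -2.3], "yaw": 0}, {"claw": 0.45, "translation": [-2.1, 0, -2.3], "yaw": 0}, {"claw": 0.45, "translation": [-2.1, 0, -2.3], "yaw": 0}, {"claw": 0.45, "translation": [-2.1, 0, -2.3], "yaw": 0}, {"claw": 0.45, "translation": [-2.1, 0, -2.3], "yaw": 0}, {"claw": 0.45, "translation": [-2.1, 0, -2.3], "yaw": 0}, {"claw": 0.45, "translation": [-2.1, 0, -2.3], "yaw": 0}, {"claw": 0.45, "translation": [-2.1, 0, -2.3], "yaw": 0}, {"claw": 0.45, "translation": [-2.1, 0, -2.3], "yaw": 0}, {"claw": 0.45, "translation": [-2.1, 0, -2.3], "yaw": 0}, {"claw": 0.45, "translation": [-2.1, 0, -2.3], "yaw": 0}, {"claw": 0.45, "translation": [-2.1, 0, -2.3], "yaw": 0}, {"claw": 0.45, "translation": [-2.1, 0, -2.3], "yaw": 0}, {"claw": 0.45, "translation": [-2.1, 0, -2.3], "yaw": 0}, {"claw": 0.45, "translation": [0, 0, 0], "yaw": 0}], grip_force=40)

```text
time: 1.9
eef_pos: [0.5787, 0.2051, 0.2308]
tcp_rot: [-1.572, 0.003, 1.388]
contact_force: [0.1, -0.7, 0.7]
finger_gap: 0.0386
```

Emit:
carry_out(deltas=[{"claw": 0.45, "translation": [-0.6, 2.8, -0.7], "yaw": 0}, {"claw": 0.45, "translation": [-0.6, 2.8, -0.7], "yaw": 0}, {"claw": 0.45, "translation": [0, 2.8, 0], "yaw": 0}, {"claw": 0.45, "translation": [0, 2.8, 0], "yaw": 0}, {"claw": 0.45, "translation": [0, 2.8, 0], "yaw": 0}, {"claw": 0.45, "translation": [0, 0, 0], "yaw": 0}, {"claw": 0.45, "translation": [0, 0, 0], "yaw": 0}])

```text
time: 2.6
eef_pos: [0.5873, 0.1976, 0.0913]
tcp_rot: [-1.57, 0.0, 1.397]
contact_force: [0.3, 0.3, 0.7]
finger_gap: 0.0387
```

```bash
python3 - <<'E'
from h import *
s=get_state(); print(s["eef_pos"],s["tcp_rot"],s["contact_force"],s["finger_gap"])
for n in("scene","top"): cv2.imwrite(f"pics/{n}1.png",cv2.cvtColor(get_image(n),cv2.COLOR_RGB2BGR))
p=s["eef_pos"]; print(proj("scene",p),proj("top",p),proj("scene",[.591,.19,.038]),proj("top",[.591,.19,.038]))
a=cv2.imread("pics/scene1.png")[160:250,240:390]; b=cv2.imread("pics/top1.png")[125:215,130:280]
cv2.imwrite("pics/crop1.png",np.vstack([cv2.resize(i,(480,288),interpolation=cv2.INTER_CUBIC) for i in(a,b)]))
E
```

```text
[0.58725507 0.19758044 0.0912798 ] [-1.56974094e+00  3.89357324e-04  1.39737655e+00] [0.31917752 0.27704711 0.71768255] 0.038697696263768455
[323.99748571 200.72356631] [194.92478487 151.00778899] [320.2084479 210.0654965] [200.6002352  154.01875263]
```

View pics/crop1.png

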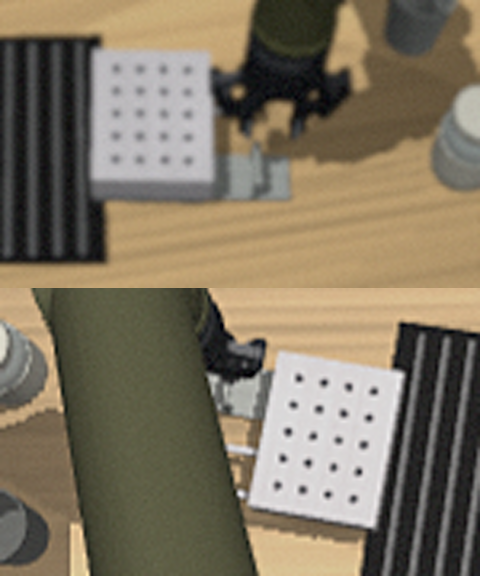

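The tips' midpoint at crop (271,130), i.e. scene (325,201), agrees with the TCP projection (324,201). The goal bar is 7 mm to -y and slightly outward. I correct, descend and close.

Emit:
carry_out(deltas=[{"claw": 0.35, "translation": [-0.75, 0, -0.5], "yaw": 0}, {"claw": 0.35, "translation": [0, 0, 0], "yaw": 0}, {"claw": 0.35, "translation": [0, 1.5, 0], "yaw": 0}, {"claw": 0.35, "translation": [0, 1.5, 0], "yaw": 0}, {"claw": 0.35, "translation": [0, 1.5, 0], "yaw": 0}, {"claw": 0.35, "translation": [0, 1.5, 0], "yaw": 0}, {"claw": 0.35, "translation": [0, 1.1, 0], "yaw": 0}, {"claw": 0.35, "translation": [0, 0, 0], "yaw": 0}, {"claw": 0.35, "translation": [0, 0, 0], "yaw": 0}])

```text
time: 3.6
eef_pos: [0.5914, 0.1888, 0.02]
tcp_rot: [-1.571, 0.0, 1.397]
contact_force: [0.8, -0.7, 0.2]
finger_gap: 0.03
```

Emit:
carry_out(deltas=[{"claw": 0, "translation": [0, 0, 0], "yaw": 0}, {"claw": 0, "translation": [0, 0, 0], "yaw": 0}, {"claw": 0, "translation": [0, 0, 0], "yaw": 0}, {"claw": 0, "translation": [0, 0, 0], "yaw": 0}, {"claw": 0, "translation": [0, 0, 0], "yaw": 0}, {"claw": 0, "translation": [0, 0, 0], "yaw": 0}])

```text
time: 4.2
eef_pos: [0.5922, 0.1893, 0.0213]
tcp_rot: [-1.572, -0.001, 1.397]
contact_force: [0.4, 0.9, 5.2]
finger_gap: 0.0066
```

```bash
python3 - <<'E'
import numpy as np
def arc(rel,a):
    a=np.radians(a); return np.c_[rel[0]*np.cos(a)-rel[1]*np.sin(a),rel[0]*np.sin(a)+rel[1]*np.cos(a)]/10
def rows(P):
    d=np.diff(np.round(P-P[0],1),axis=0); return [[round(x,1),round(-z,1)] for x,z in d]
A=arc((162,38),np.linspace(0,76,39))
B=arc((167,18),np.linspace(76,90,8))
for r in(rows(A),rows(B),rows(arc((167,-28),np.linspace(90,180,46)))): print(len(r),r)
E
```

```text
38 [[np.float64(-0.1), np.float64(-0.6)], [np.float64(-0.2), np.float64(-0.5)], [np.float64(-0.2), np.float64(-0.6)], [np.float64(-0.2), np.float64(-0.5)], [np.float64(-0.2), np.float64(-0.6)], [np.float64(-0.2), np.float64(-0.5)], [np.float64(-0.3), np.float64(-0.5)], [np.float64(-0.3), np.float64(-0.5)], [np.float64(-0.3), np.float64(-0.5)], [np.float64(-0.3), np.float64(-0.5)], [np.float64(-0.3), np.float64(-0.5)], [np.float64(-0.3), np.float64(-0.5)], [np.float64(-0.4), np.float64(-0.4)], [np.float64(-0.4), np.float64(-0.5)], [np.float64(-0.4), np.float64(-0.4)], [np.float64(-0.4), np.float64(-0.4)], [np.float64(-0.4), np.float64(-0.4)], [np.float64(-0.4), np.float64(-0.4)], [np.float64(-0.5), np.float64(-0.4)], [np.float64(-0.4), np.float64(-0.3)], [np.float64(-0.5), np.float64(-0.4)], [np.float64(-0.5), np.float64(-0.3)], [np.float64(-0.5), np.float64(-0.3)], [np.float64(-0.5), np.float64(-0.3)], [np.float64(-0.5), np.float64(-0.3)], [np.float64(-0.5), np.float64(-0.2)], [np.float64(-0.6), np.float64(-0.2)], [np.float64(-0.5), np.float64(-0.3)], [np.float64(-0.5), np.float64(-0
[... 1591 characters left out ...]
p.float64(-0.5), np.float64(0.4)], [np.float64(-0.4), np.float64(0.4)], [np.float64(-0.4), np.float64(0.5)], [np.float64(-0.4), np.float64(0.4)], [np.float64(-0.3), np.float64(0.5)], [np.float64(-0.4), np.float64(0.5)], [np.float64(-0.3), np.float64(0.4)], [np.float64(-0.3), np.float64(0.5)], [np.float64(-0.3), np.float64(0.6)], [np.float64(-0.3), np.float64(0.5)], [np.float64(-0.3), np.float64(0.5)], [np.float64(-0.2), np.float64(0.5)], [np.float64(-0.3), np.float64(0.6)], [np.float64(-0.2), np.float64(0.5)], [np.float64(-0.1), np.float64(0.6)], [np.float64(-0.2), np.float64(0.6)], [np.float64(-0.2), np.float64(0.5)], [np.float64(-0.1), np.float64(0.6)], [np.float64(-0.1), np.float64(0.6)]]
```

Emit:
carry_out(deltas=[{"claw": 0, "translation": [-0.1, -0.6, 0], "yaw": 0}, {"claw": 0, "translation": [-0.2, -0.5, 0], "yaw": 0}, {"claw": 0, "translation": [-0.2, -0.6, 0], "yaw": 0}, {"claw": 0, "translation": [-0.2, -0.5, 0], "yaw": 0}, {"claw": 0, "translation": [-0.2, -0.6, 0], "yaw": 0}, {"claw": 0, "translation": [-0.2, -0.5, 0], "yaw": 0}, {"claw": 0, "translation": [-0.3, -0.5, 0], "yaw": 0}, {"claw": 0, "translation": [-0.3, -0.5, 0], "yaw": 0}, {"claw": 0, "translation": [-0.3, -0.5, 0], "yaw": 0}, {"claw": 0, "translation": [-0.3, -0.5, 0], "yaw": 0}, {"claw": 0, "translation": [-0.3, -0.5, 0], "yaw": 0}, {"claw": 0, "translation": [-0.3, -0.5, 0], "yaw": 0}, {"claw": 0, "translation": [0, 0, 0], "yaw": 0}], grip_force=40)

```text
time: 5.5
eef_pos: [0.5865, 0.1592, 0.084]
tcp_rot: [-1.571, 0.0, 1.396]
contact_force: [-0.9, -1.2, -3.8]
finger_gap: 0.0064
```

```bash
python3 - <<'E'
from h import *
s=get_state(); print(s["eef_pos"],s["contact_force"],s["finger_gap"])
for n in("scene","top"): cv2.imwrite(f"pics/{n}2.png",cv2.cvtColor(get_image(n),cv2.COLOR_RGB2BGR))
a=cv2.imread("pics/scene2.png")[145:265,190:390]; b=cv2.imread("pics/top2.png")[105:225,130:330]
cv2.imwrite("pics/crop2.png",np.vstack([cv2.resize(i,(500,300),interpolation=cv2.INTER_CUBIC) for i in(a,b)]))
E
```

```text
[0.58654265 0.15917012 0.08397818] [-0.92877937 -1.15455378 -3.83584189] 0.006440201327272062
```

View pics/crop2.png

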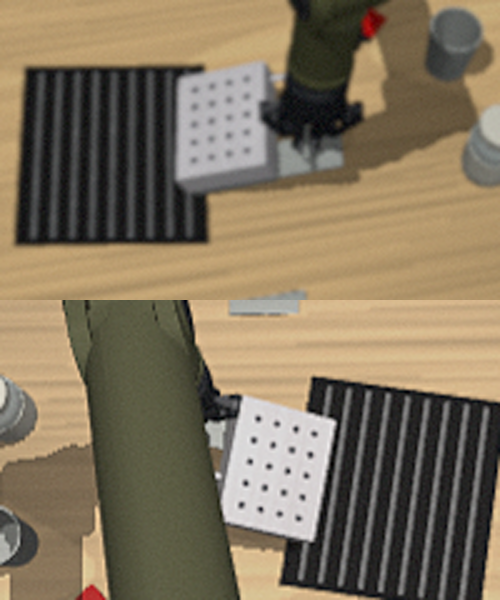

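Tilt is about 24°, the tray is still seated squarely on the tin (crop top edge (335,418)–(312,542)), and the force is small. Continuing.

Emit:
carry_out(deltas=[{"claw": 0, "translation": [-0.4, -0.4, 0], "yaw": 0}, {"claw": 0, "translation": [-0.4, -0.5, 0], "yaw": 0}, {"claw": 0, "translation": [-0.4, -0.4, 0], "yaw": 0}, {"claw": 0, "translation": [-0.4, -0.4, 0], "yaw": 0}, {"claw": 0, "translation": [-0.4, -0.4, 0], "yaw": 0}, {"claw": 0, "translation": [-0.4, -0.4, 0], "yaw": 0}, {"claw": 0, "translation": [-0.5, -0.4, 0], "yaw": 0}, {"claw": 0, "translation": [-0.4, -0.3, 0], "yaw": 0}, {"claw": 0, "translation": [-0.5, -0.4, 0], "yaw": 0}, {"claw": 0, "translation": [-0.5, -0.3, 0], "yaw": 0}, {"claw": 0, "translation": [-0.5, -0.3, 0], "yaw": 0}, {"claw": 0, "translation": [-0.5, -0.3, 0], "yaw": 0}, {"claw": 0, "translation": [-0.5, -0.3, 0], "yaw": 0}, {"claw": 0, "translation": [-0.5, -0.2, 0], "yaw": 0}, {"claw": 0, "translation": [-0.6, -0.2, 0], "yaw": 0}, {"claw": 0, "translation": [-0.5, -0.3, 0], "yaw": 0}, {"claw": 0, "translation": [0, 0, 0], "yaw": 0}])

```text
time: 7.3
eef_pos: [0.5744, 0.0868, 0.1406]
tcp_rot: [-1.573, -0.001, 1.396]
contact_force: [-2.0, 4.1, 6.4]
finger_gap: 0.0061
```

Emit:
carry_out(deltas=[{"claw": 0, "translation": [-0.5, -0.2, 0], "yaw": 0}, {"claw": 0, "translation": [-0.6, -0.1, 0], "yaw": 0}, {"claw": 0, "translation": [-0.5, -0.2, 0], "yaw": 0}, {"claw": 0, "translation": [-0.6, -0.1, 0], "yaw": 0}, {"claw": 0, "translation": [-0.6, -0.1, 0], "yaw": 0}, {"claw": 0, "translation": [-0.6, -0.1, 0], "yaw": 0}, {"claw": 0, "translation": [-0.5, -0.1, 0], "yaw": 0}, {"claw": 0, "translation": [-0.6, -0.1, 0], "yaw": 0}, {"claw": 0, "translation": [-0.6, 0, 0], "yaw": 0}, {"claw": 0, "translation": [-0.6, 0, 0], "yaw": 0}, {"claw": 0, "translation": [0, 0, 0], "yaw": 0}, {"claw": 0, "translation": [0, 0, 0], "yaw": 0}])

```text
time: 8.5
eef_pos: [0.5644, 0.0291, 0.1507]
tcp_rot: [-1.573, 0.001, 1.395]
contact_force: [-1.4, 1.6, 10.0]
finger_gap: 0.0065
```

```bash
python3 - <<'E'
from h import *
s=get_state(); print(s["eef_pos"],s["tcp_rot"],s["contact_force"],s["finger_gap"])
for n in("scene","top"): cv2.imwrite(f"pics/{n}3.png",cv2.cvtColor(get_image(n),cv2.COLOR_RGB2BGR))
a=cv2.imread("pics/scene3.png")[145:265,190:390]; b=cv2.imread("pics/top3.png")[105:225,130:330]
cv2.imwrite("pics/crop3.png",np.vstack([cv2.resize(i,(500,300),interpolation=cv2.INTER_CUBIC) for i in(a,b)]))
E
```

```text
[0.56442478 0.02906888 0.15066238] [-1.57341419e+00  9.03045932e-04  1.39519064e+00] [-1.40755313  1.63314605  9.97252358] 0.006468104946585127
```

View pics/crop3.png

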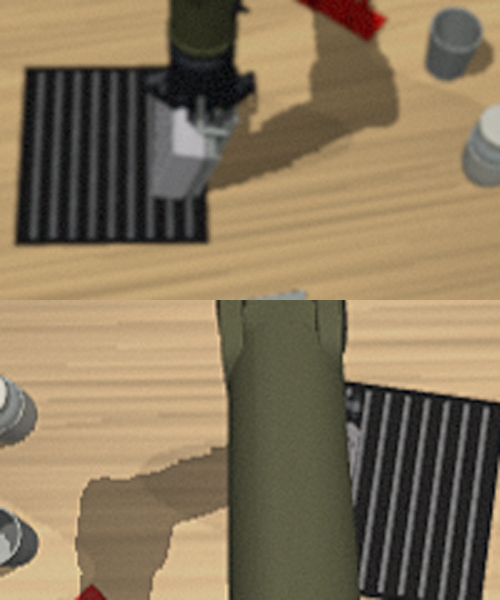

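It stands nearly on its side, with the tray still seated. The tool presses down with about 10 N, so I raise 3 mm and carry on over to 90°.

Emit:
carry_out(deltas=[{"claw": 0, "translation": [-0.2, -0.2, 0], "yaw": 0}, {"claw": 0, "translation": [-0.4, -0.1, 0], "yaw": 0}, {"claw": 0, "translation": [-0.6, -0.1, 0], "yaw": 0}, {"claw": 0, "translation": [-0.6, 0, 0], "yaw": 0}, {"claw": 0, "translation": [-0.5, 0, 0], "yaw": 0}, {"claw": 0, "translation": [-0.6, 0, 0], "yaw": 0}, {"claw": 0, "translation": [-0.6, 0, 0], "yaw": 0}, {"claw": 0, "translation": [-0.6, 0, 0], "yaw": 0}, {"claw": 0, "translation": [0, 0, 0], "yaw": 0}, {"claw": 0, "translation": [0, 0, 0], "yaw": 0}])

```text
time: 9.6
eef_pos: [0.5563, -0.0095, 0.1521]
tcp_rot: [-1.57, 0.0, 1.396]
contact_force: [-0.3, 0.9, -5.1]
finger_gap: 0.0059
```

Emit:
carry_out(deltas=[{"claw": 0, "translation": [0, 0.1, 0], "yaw": 0}, {"claw": 0, "translation": [0, 0, 0], "yaw": 0}, {"claw": 0.1, "translation": [0, 0, 0], "yaw": 0}, {"claw": 0.15, "translation": [0, 0, 0], "yaw": 0}, {"claw": 0.22, "translation": [0, 0, 0], "yaw": 0}, {"claw": 0.22, "translation": [0, 0, 0], "yaw": 0}, {"claw": 0.22, "translation": [0, 0, 0], "yaw": 0}])

```text
time: 10.3
eef_pos: [0.557, -0.009, 0.1519]
tcp_rot: [-1.572, -0.001, 1.397]
contact_force: [0.4, 0.6, 1.4]
finger_gap: 0.0186
```

Emit:
carry_out(deltas=[{"claw": 0.22, "translation": [0, -1, 0], "yaw": 0}, {"claw": 0.22, "translation": [0, -1, 0], "yaw": 0}, {"claw": 0.22, "translation": [0, -2, 0], "yaw": 0}, {"claw": 0.22, "translation": [0, -3, 0], "yaw": 0}, {"claw": 0.22, "translation": [0, -3, 0], "yaw": 0}, {"claw": 0.22, "translation": [0, 0, 0], "yaw": 0}, {"claw": 0.22, "translation": [0, 0, 0], "yaw": 0}])

```text
time: 11.0
eef_pos: [0.5571, -0.0091, 0.2528]
tcp_rot: [-1.573, -0.001, 1.397]
contact_force: [-0.4, -0.1, 0.6]
finger_gap: 0.019
```

```bash
python3 - <<'E'
from h import *
s=get_state(); print(s["eef_pos"],s["contact_force"],s["finger_gap"])
for n in("scene","top"): cv2.imwrite(f"pics/{n}4.png",cv2.cvtColor(get_image(n),cv2.COLOR_RGB2BGR))
a=cv2.imread("pics/scene4.png")[145:265,190:390]; b=cv2.imread("pics/top4.png")[105:225,180:380]
cv2.imwrite("pics/crop4.png",np.vstack([cv2.resize(i,(500,300),interpolation=cv2.INTER_CUBIC) for i in(a,b)]))
u=np.array([.1736,.9848]);x=np.array([.9848,-.1736]);o=np.array([.531,.0923])
# expected bars: y -.0936 from tin origin (tin), tray 7mm to the + side
for nm,X,Y,Z in(("tin",.042,-.0936,.168),("tray",-.042,-.0866,.168)):
    p=np.r_[o+X*x+Y*u,Z]; print(nm,p,(proj("scene",p)-[190,145])*2.5,(proj("top",p)-[180,105])*2.5+[0,300])
E
```

```text
[ 0.55712201 -0.00911334  0.25282262] [-0.36653111 -0.10532248  0.59718503] 0.018973574269685545
tin [ 0.55611264 -0.00716848  0.168     ] [168.61788333 111.55053475] [210.96456727 422.63207987]
tray [0.47460464 0.01430752 0.168     ] [174.91282614  52.23167871] [192.16532249 496.48079555]
```

View pics/crop4.png

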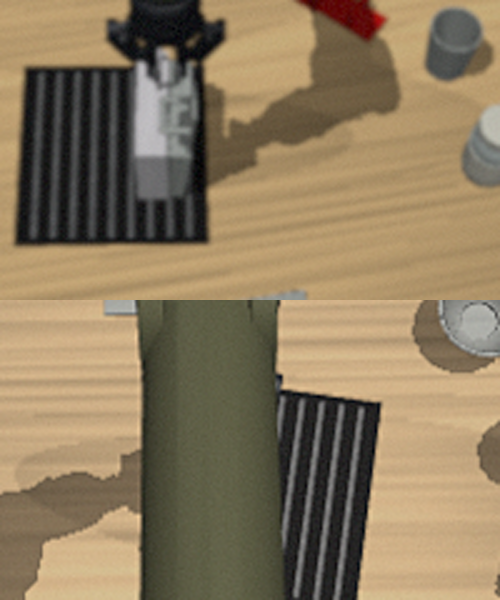

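The pair stands by itself on its side, with the ledge up at crop (180,120) and the tray floor facing the mat. The gripper is clear. Next I go across 84 mm to the tray bar and look before closing.

Emit:
carry_out(deltas=[{"claw": 0.38, "translation": [0.1, 0, 1.7], "yaw": 0}, {"claw": 0.38, "translation": [0.2, 0, 1.7], "yaw": 0}, {"claw": 0.38, "translation": [0.2, 0, 1.7], "yaw": 0}, {"claw": 0.38, "translation": [0.2, 0, 1.7], "yaw": 0}, {"claw": 0.38, "translation": [0, 0, 1.6], "yaw": 0}, {"claw": 0.38, "translation": [0, 2, 0], "yaw": 0}, {"claw": 0.38, "translation": [0, 2, 0], "yaw": 0}, {"claw": 0.38, "translation": [0, 2, 0], "yaw": 0}, {"claw": 0.38, "translation": [0, 0, 0], "yaw": 0}, {"claw": 0.38, "translation": [0, 0, 0], "yaw": 0}])

```text
time: 12.1
eef_pos: [0.4745, 0.0123, 0.1909]
tcp_rot: [-1.569, 0.001, 1.397]
contact_force: [-0.1, -0.5, -0.3]
finger_gap: 0.0327
```

```bash
python3 - <<'E'
from h import *
s=get_state(); print(s["eef_pos"],s["contact_force"],s["finger_gap"])
for n in("scene","top"): cv2.imwrite(f"pics/{n}5.png",cv2.cvtColor(get_image(n),cv2.COLOR_RGB2BGR))
a=cv2.imread("pics/scene5.png")[150:240,215:305]
cv2.imwrite("pics/crop5.png",cv2.resize(a,(540,540),interpolation=cv2.INTER_CUBIC))
p=s["eef_pos"]
for q in (p,[.4746,.0143,.168],[.5567,-.0085,.168],[p[0],p[1],.168]): print((proj("scene",q)-[215,150])*6)
E
```

```text
[0.47454296 0.01228005 0.19089261] [-0.06312492 -0.54589061 -0.31871854] 0.032655358489599905
[265.54781114  71.26809326]
[269.77474441  95.35062237]
[252.23322088 239.12751878]
[265.85696942  95.82865001]
```

View pics/crop5.png

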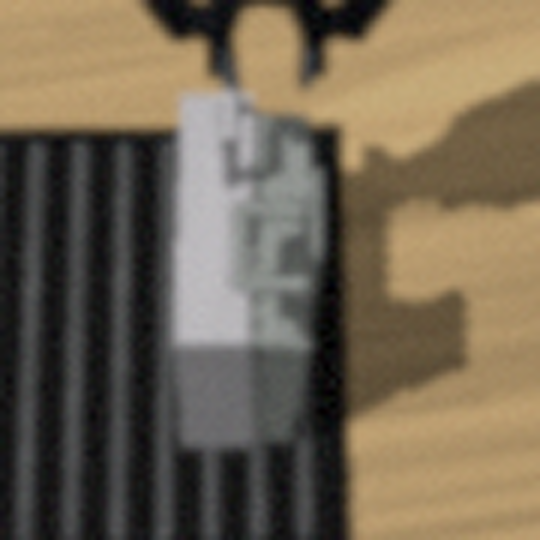

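```bash
python3 - <<'E'
from h import *
f=lambda p,z:(onz("scene",(p[0]/6+215-.4,p[1]/6+150-.4),z)*1000).round(1)
u=np.array([.1736,.9848]);x=np.array([.9848,-.1736]);o=np.array([531,92.3])
for p,z in(((180,95),.121),((173,345),.121),((250,345),.121),((310,345),.116),((243,135),.168),((243,100),.168),((240,175),.168),((180,450),.001)):
    w=f(p,z); print(p,z,w,"pair x,y:",((w-o)@x).round(1),((w-o)@u).round(1))
a=cv2.imread("pics/scene5.png")[160:212,240:275]
a=cv2.normalize(a,None,0,255,cv2.NORM_MINMAX); a=cv2.convertScaleAbs(a,alpha=1.0)
cv2.imwrite("pics/crop6.png",cv2.resize(a,(400,594),interpolation=cv2.INTER_LANCZOS4))
E
```

```text
(180, 95) 0.121 [434.7 -28.7] pair x,y: -73.8 -135.9
(173, 345) 0.121 [582.3 -55.1] pair x,y: 76.1 -136.3
(250, 345) 0.121 [588.9 -16.8] pair x,y: 76.0 -97.4
(310, 345) 0.116 [591.5  13.6] pair x,y: 73.2 -67.0
(243, 135) 0.168 [494.2  -4. ] pair x,y: -19.5 -101.2
(243, 100) 0.168 [473.4  -0.6] pair x,y: -40.6 -101.5
(240, 175) 0.168 [517.3  -9.4] pair x,y: 4.2 -102.5
(180, 450) 0.001 [582.7 -55.5] pair x,y: 76.6 -136.6
```

View pics/crop6.png

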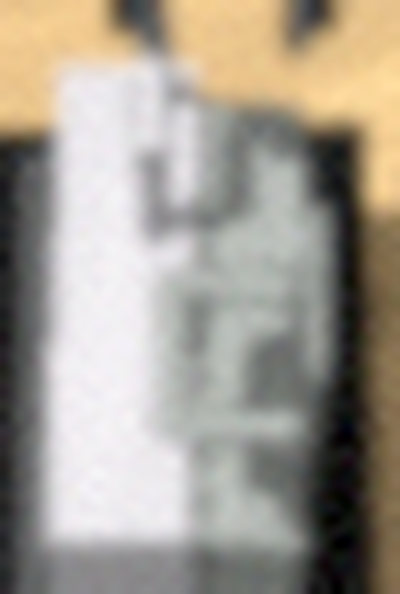

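```bash
python3 - <<'E'
from h import *
u=np.array([.1736,.9848]);x=np.array([.9848,-.1736]);o=np.array([531,92.3])
P=lambda X,Y,Z:((proj("scene",np.r_[(o+X*x+Y*u)/1000,Z/1000])-[240,160])*11.43+5).round()
for n,Y in(("tray-seated tin bar",-115),("10 mm out",-105)):
    print(n,[P(X,Y,168) for X in(22,64)],"ledge tip",[P(X,Y+35,204) for X in(18,68)])
for Y in(-108,-101,-95): print("traybar",Y,[P(X,Y,168) for X in(-62,-20)],"feet",[P(X,Y,121) for X in(-62,-20)])
for z in(121,116): print("tin bottom edge +x corner",[P(71,Y,z) for Y in(-77,-67)])
g=cv2.cvtColor(cv2.imread("pics/scene5.png"),cv2.COLOR_BGR2GRAY)
for r in (166,168,170,172,174,176,178,180,184,188,192,196,200,204): print(r,g[r,242:272])
E
```

```text
tray-seated tin bar [array([124., 277.]), array([121., 417.])] ledge tip [array([257., 193.]), array([256., 362.])]
10 mm out [array([162., 277.]), array([160., 417.])] ledge tip [array([296., 193.]), array([295., 362.])]
traybar -108 [array([154.,  10.]), array([152., 142.])] feet [array([157., 103.]), array([155., 233.])]
traybar -101 [array([180.,  10.]), array([179., 142.])] feet [array([183., 103.]), array([181., 233.])]
traybar -95 [array([203.,  10.]), array([201., 142.])] feet [array([204., 103.]), array([203., 233.])]
tin bottom edge +x corner [array([268., 527.]), array([306., 527.])]
tin bottom edge +x corner [array([268., 536.]), array([305., 536.])]
166 [157 160 166 170 176 177 176 176 179 176 179 170 150 152 159 161 156 157
 157 156 156 157 156 153 156 159 158 161 161 165]
168 [154 159 165 177 181 182 181 181 177 171 172 171 144 125 129 131 136 139
 138 139 140 141 148 148 157 167 168 173 171 170]
170 [145 148 157 174 180 181 184 182 178 170 173 171 159 165 169 146 131 122
 108  93  89  89  94  99 114 127 128 123 126 140]
172 [ 56  66 109 157 181 185 183 183 180 174 170
[... 648 characters left out ...]
143 141 141 138
 140 145 143 142 137 126 120 119  94  53  12  34]
188 [ 72  93 134 169 184 186 187 186 187 185 182 165 150 139 114 106 125 144
 146 141 140 136 129 109 108 122  95  53  21  28]
192 [ 76 108 160 184 186 188 188 188 188 186 180 169 153 137 129 123 135 148
 141 114  94  86  87  87  92 102  84  40  24  33]
196 [ 73 106 157 183 187 186 186 188 187 189 175 162 152 145 137 141 142 141
 140 134 134 132 135 124 100  71  42  15  11  24]
200 [ 80 115 155 179 186 187 185 183 185 183 183 182 184 180 149 130 129 140
 137 114  91  82  81  79  69  45  25  17  11  28]
204 [ 78 115 157 179 185 181 184 184 183 185 185 182 184 176 151 130 133 146
 150 143 141 136 111  88  62  32  17  12   5  25]
```

The standing pair is square (no yaw), with its floor face at pair y = -136. It slid about 20 mm further than planned, and the tin looks drawn out about 10 mm, still inside the limit. The tray handle's leg at crop (155,142–233) matches a bar at pair (-41,-108), so I shift 20 mm and grip it.

Emit:
carry_out(deltas=[{"claw": 0.36, "translation": [-1, 0, 0], "yaw": 0}, {"claw": 0.36, "translation": [-1, 0, 0], "yaw": 0}, {"claw": 0.36, "translation": [0, 0, 0], "yaw": 0}, {"claw": 0.36, "translation": [0, 1, 0], "yaw": 0}, {"claw": 0.36, "translation": [0, 1, 0], "yaw": 0}, {"claw": 0.36, "translation": [0, 1, 0], "yaw": 0}, {"claw": 0.36, "translation": [0, 1, 0], "yaw": 0}, {"claw": 0.36, "translation": [0, 0, 0], "yaw": 0}, {"claw": 0.36, "translation": [0, 0, 0], "yaw": 0}])

```text
time: 13.1
eef_pos: [0.4714, -0.0073, 0.1509]
tcp_rot: [-1.57, 0.0, 1.397]
contact_force: [0.6, 0.2, 0.4]
finger_gap: 0.0308
```

Emit:
carry_out(deltas=[{"claw": 0.25, "translation": [0, 0, 0], "yaw": 0}, {"claw": 0.18, "translation": [0, 0, 0], "yaw": 0}, {"claw": 0.12, "translation": [0, 0, 0], "yaw": 0}, {"claw": 0.08, "translation": [0, 0, 0], "yaw": 0}, {"claw": 0.04, "translation": [0, 0, 0], "yaw": 0}, {"claw": 0, "translation": [0, 0, 0], "yaw": 0}, {"claw": 0, "translation": [0, 0, 0], "yaw": 0}, {"claw": 0, "translation": [0, 0, 0], "yaw": 0}], grip_force=35)

```text
time: 13.9
eef_pos: [0.472, -0.0071, 0.1518]
tcp_rot: [-1.572, -0.001, 1.397]
contact_force: [-0.1, 2.4, 4.2]
finger_gap: 0.0067
```

Emit:
carry_out(deltas=[{"claw": 0, "translation": [-0.6, -0.1, 0], "yaw": 0}, {"claw": 0, "translation": [-0.6, -0.1, 0], "yaw": 0}, {"claw": 0, "translation": [-0.6, -0.1, 0], "yaw": 0}, {"claw": 0, "translation": [-0.6, 0, 0], "yaw": 0}, {"claw": 0, "translation": [-0.5, 0, 0], "yaw": 0}, {"claw": 0, "translation": [-0.6, 0, 0], "yaw": 0}, {"claw": 0, "translation": [-0.6, 0, 0], "yaw": 0}, {"claw": 0, "translation": [-0.6, 0.1, 0], "yaw": 0}, {"claw": 0, "translation": [-0.6, 0.1, 0], "yaw": 0}, {"claw": 0, "translation": [-0.6, 0, 0], "yaw": 0}, {"claw": 0, "translation": [0, 0, 0], "yaw": 0}])

```text
time: 15.0
eef_pos: [0.461, -0.0669, 0.1522]
tcp_rot: [-1.571, 0.001, 1.395]
contact_force: [-0.8, 1.2, 3.7]
finger_gap: 0.0066
```

```bash
python3 - <<'E'
from h import *
s=get_state(); print(s["eef_pos"],s["contact_force"],s["finger_gap"])
for n in("scene","top"): cv2.imwrite(f"pics/{n}6.png",cv2.cvtColor(get_image(n),cv2.COLOR_RGB2BGR))
a=cv2.imread("pics/scene6.png")[140:240,200:300]; b=cv2.imread("pics/top6.png")[120:220,220:320]
cv2.imwrite("pics/crop7.png",np.hstack([cv2.resize(i,(400,400),interpolation=cv2.INTER_CUBIC) for i in(a,b)]))
E
```

```text
[ 0.46097303 -0.06690516  0.15224544] [-0.79209094  1.20507839  3.68525043] 0.006552956514893197
```

View pics/crop7.png

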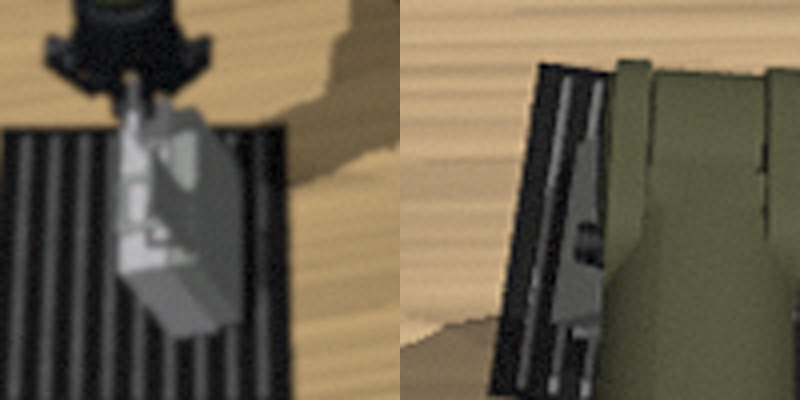

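At roughly 110° the tin sits in the tray, with no gap visible and the end face in one piece from (120,270) to (240,330). Continuing the lowering arc.

Emit:
carry_out(deltas=[{"claw": 0, "translation": [-0.6, 0.1, 0], "yaw": 0}, {"claw": 0, "translation": [-0.5, 0.1, 0], "yaw": 0}, {"claw": 0, "translation": [-0.6, 0.2, 0], "yaw": 0}, {"claw": 0, "translation": [-0.6, 0.1, 0], "yaw": 0}, {"claw": 0, "translation": [-0.5, 0.2, 0], "yaw": 0}, {"claw": 0, "translation": [-0.6, 0.3, 0], "yaw": 0}, {"claw": 0, "translation": [-0.5, 0.2, 0], "yaw": 0}, {"claw": 0, "translation": [-0.6, 0.2, 0], "yaw": 0}, {"claw": 0, "translation": [-0.5, 0.3, 0], "yaw": 0}, {"claw": 0, "translation": [-0.5, 0.3, 0], "yaw": 0}, {"claw": 0, "translation": [-0.5, 0.3, 0], "yaw": 0}, {"claw": 0, "translation": [-0.5, 0.3, 0], "yaw": 0}, {"claw": 0, "translation": [-0.5, 0.4, 0], "yaw": 0}, {"claw": 0, "translation": [-0.4, 0.3, 0], "yaw": 0}, {"claw": 0, "translation": [-0.5, 0.4, 0], "yaw": 0}, {"claw": 0, "translation": [-0.4, 0.4, 0], "yaw": 0}, {"claw": 0, "translation": [0, 0, 0], "yaw": 0}])

```text
time: 16.8
eef_pos: [0.4465, -0.1493, 0.1109]
tcp_rot: [-1.571, 0.002, 1.395]
contact_force: [-1.8, -4.6, 4.9]
finger_gap: 0.0066
```

Emit:
carry_out(deltas=[{"claw": 0, "translation": [-0.5, 0.3, 0], "yaw": 0}, {"claw": 0, "translation": [-0.4, 0.3, 0], "yaw": 0}, {"claw": 0, "translation": [-0.4, 0.5, 0], "yaw": 0}, {"claw": 0, "translation": [-0.4, 0.4, 0], "yaw": 0}, {"claw": 0, "translation": [-0.3, 0.5, 0], "yaw": 0}, {"claw": 0, "translation": [-0.4, 0.5, 0], "yaw": 0}, {"claw": 0, "translation": [-0.3, 0.4, 0], "yaw": 0}, {"claw": 0, "translation": [-0.3, 0.5, 0], "yaw": 0}, {"claw": 0, "translation": [-0.3, 0.6, 0], "yaw": 0}, {"claw": 0, "translation": [-0.3, 0.5, 0], "yaw": 0}, {"claw": 0, "translation": [-0.3, 0.5, 0], "yaw": 0}, {"claw": 0, "translation": [0, 0, 0], "yaw": 0}])

```text
time: 18.0
eef_pos: [0.4397, -0.1855, 0.0604]
tcp_rot: [-1.569, -0.0, 1.396]
contact_force: [-1.6, -2.2, -0.0]
finger_gap: 0.0067
```

Emit:
carry_out(deltas=[{"claw": 0, "translation": [-0.2, 0.5, 0], "yaw": 0}, {"claw": 0, "translation": [-0.3, 0.6, 0], "yaw": 0}, {"claw": 0, "translation": [-0.2, 0.5, 0], "yaw": 0}, {"claw": 0, "translation": [-0.1, 0.6, 0], "yaw": 0}, {"claw": 0, "translation": [-0.2, 0.6, 0], "yaw": 0}, {"claw": 0, "translation": [-0.1, 0.5, 0], "yaw": 0}, {"claw": 0, "translation": [-0.1, 0.5, 0], "yaw": 0}, {"claw": 0, "translation": [-0.1, 0.4, 0], "yaw": 0}, {"claw": 0, "translation": [0, 0.3, 0], "yaw": 0}, {"claw": 0, "translation": [0, 0, 0], "yaw": 0}, {"claw": 0, "translation": [0, 0, 0], "yaw": 0}])

```text
time: 19.1
eef_pos: [0.4378, -0.1981, 0.0162]
tcp_rot: [-1.57, -0.0, 1.397]
contact_force: [-1.7, -3.2, -0.8]
finger_gap: 0.0063
```

```bash
python3 - <<'E'
from h import *
s=get_state(); print(s["eef_pos"],s["contact_force"],s["finger_gap"])
for n in("scene","top"): cv2.imwrite(f"pics/{n}7.png",cv2.cvtColor(get_image(n),cv2.COLOR_RGB2BGR))
a=cv2.imread("pics/scene7.png")[140:260,180:300]; b=cv2.imread("pics/top7.png")[110:230,220:340]
cv2.imwrite("pics/crop8.png",np.hstack([cv2.resize(i,(400,400),interpolation=cv2.INTER_CUBIC) for i in(a,b)]))
E
```

```text
[ 0.43784509 -0.19813816  0.01617693] [-1.73450125 -3.24725928 -0.79242877] 0.006266224639275046
```

View pics/crop8.png

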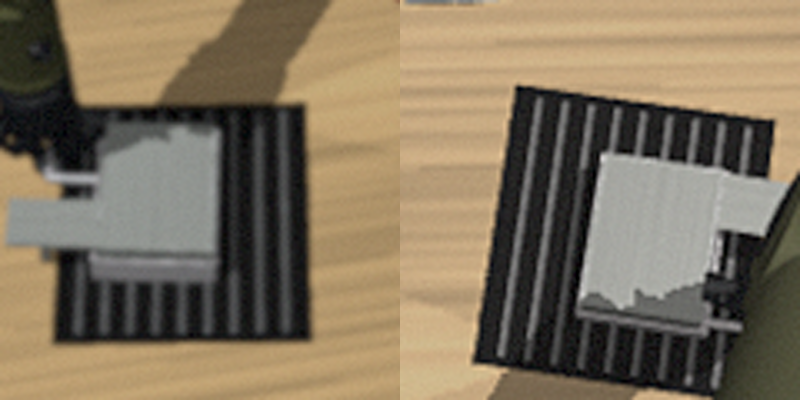

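Inverted: tin bottom-up in the tray, both handles now on the -y side, tray centre about 25 mm past the mat centre. I lower the last 3 mm, then slide it 22 mm back by the bar.

Emit:
carry_out(deltas=[{"claw": 0, "translation": [0, 0.1, 0], "yaw": 0}, {"claw": 0, "translation": [0, 0.2, 0], "yaw": 0}, {"claw": 0, "translation": [0, 0, 0], "yaw": 0}, {"claw": 0, "translation": [0.1, 0, 0], "yaw": 0}, {"claw": 0, "translation": [0.2, 0, 0], "yaw": 0}, {"claw": 0, "translation": [0.2, 0, 0], "yaw": 0}, {"claw": 0, "translation": [0.2, 0, 0], "yaw": 0}, {"claw": 0, "translation": [0.3, 0, 0], "yaw": 0}, {"claw": 0, "translation": [0.3, 0, 0], "yaw": 0}, {"claw": 0, "translation": [0.3, 0, 0], "yaw": 0}, {"claw": 0, "translation": [0.2, 0, 0], "yaw": 0}, {"claw": 0, "translation": [0.2, 0, 0], "yaw": 0}, {"claw": 0, "translation": [0.2, 0, 0], "yaw": 0}, {"claw": 0, "translation": [0, 0, 0], "yaw": 0}, {"claw": 0, "translation": [0, 0, 0], "yaw": 0}], grip_force=50)

```text
time: 20.7
eef_pos: [0.4419, -0.1762, 0.0133]
tcp_rot: [-1.571, -0.001, 1.397]
contact_force: [0.2, -0.9, -0.8]
finger_gap: 0.0059
```

Emit:
carry_out(deltas=[{"claw": 0.08, "translation": [0, 0, 0], "yaw": 0}, {"claw": 0.15, "translation": [0, 0, 0], "yaw": 0}, {"claw": 0.25, "translation": [0, 0, 0], "yaw": 0}, {"claw": 0.25, "translation": [0, 0, 0], "yaw": 0}, {"claw": 0.25, "translation": [0, 0, 0], "yaw": 0}, {"claw": 0.25, "translation": [0, -0.5, 0], "yaw": 0}, {"claw": 0.25, "translation": [0, -1, 0], "yaw": 0}, {"claw": 0.25, "translation": [0, -2, 0], "yaw": 0}, {"claw": 0.25, "translation": [0, -3, 0], "yaw": 0}, {"claw": 0.25, "translation": [0, -4, 0], "yaw": 0}, {"claw": 0.25, "translation": [0, -4, 0], "yaw": 0}, {"claw": 0.25, "translation": [0, -4, 0], "yaw": 0}, {"claw": 0.25, "translation": [-3, -2, 0], "yaw": 0}, {"claw": 0.25, "translation": [-4, 0, 0], "yaw": 0}, {"claw": 0.25, "translation": [-4, 0, 0], "yaw": 0}, {"claw": 0.25, "translation": [-4, 0, 0], "yaw": 0}, {"claw": 0.25, "translation": [-4, 0, 0], "yaw": 0}, {"claw": 0.25, "translation": [0, 0, 0], "yaw": 0}, {"claw": 0.25, "translation": [0, 0, 0], "yaw": 0}])

```text
time: 22.6
eef_pos: [0.4083, -0.3647, 0.2188]
tcp_rot: [-1.571, -0.0, 1.394]
contact_force: [-0.4, 0.6, 0.5]
finger_gap: 0.0214
```

```bash
python3 - <<'E'
from h import *
s=get_state(); print(s["time"],s["eef_pos"],s["contact_force"],s["finger_gap"])
for n in("scene","top"): cv2.imwrite(f"pics/{n}8.png",cv2.cvtColor(get_image(n),cv2.COLOR_RGB2BGR))
a=cv2.imread("pics/scene8.png")[150:255,185:290]; b=cv2.imread("pics/top8.png")[120:235,225:340]
cv2.imwrite("pics/crop9.png",np.hstack([cv2.resize(a,(400,400),interpolation=cv2.INTER_CUBIC),cv2.resize(b,(400,400),interpolation=cv2.INTER_CUBIC)]))
E
```

```text
22.6 [ 0.40826639 -0.36468564  0.21884458] [-0.37419498  0.64250359  0.4533914 ] 0.021434456527913575
```

View pics/crop9.png

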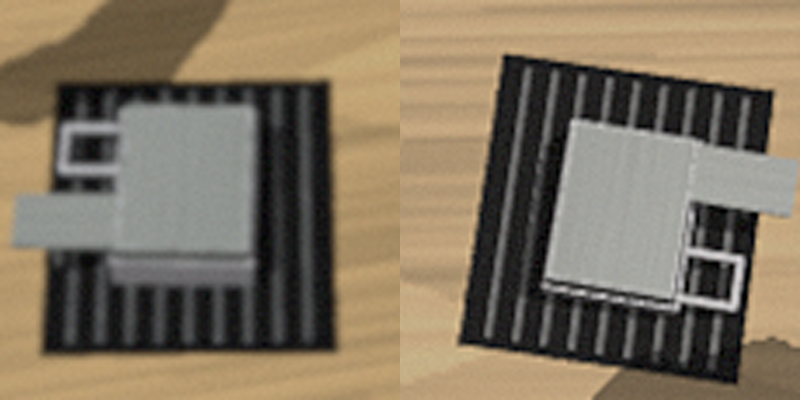

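```bash
python3 - <<'E'
from h import *
S=[(p[0]/3.81+185-.4,p[1]/3.81+150-.4) for p in((118,107),(253,105),(254,254),(116,254))]
T=[((p[0]-400)/3.478+225-.4,p[1]/3.478+120-.4) for p in((695,142),(572,120),(543,285),(675,300))]
# order S: (-x,-y) (-x,+y) (+x,+y) (+x,-y) in world; match T by the same world corner
A=[ (S[0],T[3]),(S[1],T[2]),(S[2],T[1]),(S[3],T[0]) ]
m=np.array([.508,-.0767]);a=np.radians(81);u=np.array([np.cos(a),np.sin(a)]);x=np.array([u[1],-u[0]])
for s,t in A:
    (o1,d1),(o2,d2)=ray("scene",s),ray("top",t)
    k=np.linalg.lstsq(np.c_[d1,-d2],o2-o1,rcond=None)[0]; p,q=o1+k[0]*d1,o2+k[1]*d2
    print(((p+q)/2*1000).round(1),"miss",(np.linalg.norm(p-q)*1000).round(1))
for n,P in(("scene",S),("top",T)):
    C=np.array([onz(n,p,.060) for p in P]); c=C.mean(0)-m
    print(n,"in mat frame mm",(c@x*1000).round(1),(c@u*1000).round(1),cv2.minAreaRect((C*1000).astype(np.float32))[1:])
# bystanders: change against first picture away from arm and pair
for n in("scene","top"):
    d=cv2.absdiff(cv2.imread(f"pics/{n}0.png"),cv2.imread(f"pics/{n}8.png")).max(2)
    for nm,c in {"scene":{"lunch":(119,228),"tumbler":(371,162),"bowl":(157,273),"jar":(388,203),"sponge":(135,194),"spatula":(300,272)},"top":{"lunch":(415,152),"tumbler":(128,200),"bowl":(374,109),"jar":(127,147),"sponge":(397,208),"spatula":(236,100)}}[n].items():
        print(n,nm,(d[c[1]-12:c[1]+12,c[0]-12:c[0]+12]>40).mean().round(2),end="; ")
E
```

```text
[ 423.9 -123.3   55.5] miss 5.4
[439.1  -9.3  51.4] miss 2.0
[583.2 -34.1  54.3] miss 3.0
[ 562.3 -143.8   50.6] miss 3.2
scene in mat frame mm -1.7 -2.4 ((116.37841033935547, 143.86663818359375), 81.18688201904297)
top in mat frame mm -7.0 -0.7 ((112.54118347167969, 146.03126525878906), 79.27811431884766)
scene lunch 0.0; scene tumbler 0.0; scene bowl 0.0; scene jar 0.0; scene sponge 0.0; scene spatula 0.0; top lunch 0.0; top tumbler 0.0; top bowl 0.0; top jar 0.0; top sponge 0.29; top spatula 0.0;
```

```bash
python3 -c "
from station import *
print(get_state()['contact_force']); print(close_job())"
```

```text
[ 0.72172867 -0.25665317 -0.08647533]
the job is handed in; nothing more can be done
None
```

The pair is turned over on the mat and the job is handed in. I tipped it onto its side by the tin bar, moved the grip to the tray bar, lowered it the rest of the way, slid it 22 mm back by the handle and let go.

**Last checks**
- **Position:** the tray lies floor down with the tin mouth-down in it. The tin's centre is about 2–7 mm from the mat's centre in both views.
- **Height and level:** the tin's four top corners triangulated to 51–56 mm where 60 mm is expected. That is within my pixel error, so it looks seated and level. No tilt shows in the pictures.
- **Walnuts:** none could be seen outside the pair. They are hidden under the tin, so I could not check them directly.
- **Other things:** nothing changed in the scene camera. In the top camera the sponge patch differed by 29%. I take that for the arm or its shadow, since the scene camera shows the sponge unmoved.
- **Robot:** the gripper was well clear, and the force reading was only noise.

**What did not go as planned**
- In the first tip the pair slid about 20 mm too far.
- On its side the tin stood about 10 mm out of the tray. That is roughly half of the 20 mm allowed, and it closed up again in the second tip.

The job took about 23 s of the 51 s allowed.

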